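# Check the pump with its gauge rod

### The job

Check the bench pump with its gauge rod: draw the rod lengthwise out of its covered holder, push it tip first down the pump's slanting guide tube until its collar stops against the mouth of the tube, and pull it right out again. Then present it for reading: finish while still holding the rod level in the gripper, clear of everything else, with its tip about 10 cm above the middle of the white tile; do not let go. Leave the petri dish, the dropper bottle and the timer where they are.

Things in the scene. Friction and masses are not known exactly. Their poses are not given: they have to be found in the camera images.
- rod_grip (a point): Centre of the flat black grip of the loose gauge rod (60 to 130 g), on the rod's axis. The grip is 60 mm long (rod's y, the long axis; tip towards -y), 14 mm thick (x, the way to pinch it), 26 mm high (z). It starts level, z up, this point 60 mm above the worktop, the whole grip sticking out in the air beyond the trough end of the holder.
- rod_collar (a point): Centre of the tip-side face of the gauge rod's round collar (26 mm across, 6 mm thick), on the rod's axis, 70 mm from the grip centre and 100 mm from the tip. The steel rod is 8 mm round on both sides of it. The centre of mass lies near the collar. Axes as for rod_grip.
- rod_tip (a point): End of the gauge rod's 8 mm round blade (rounded end), on its axis, 170 mm from the grip centre. Axes as for rod_grip. It starts under the holder's cover or just past its far end.
- holder: Grey plastic holder fixed to the worktop, 56 x 124 x 73 mm. Origin on the worktop, below the rod's axis; z up, y along the channel towards the rod's grip. The collar rests in an open trough from y = 35 to 75 mm (32 mm wide, floor 47 mm high, walls to 57 mm) with its tip-side face at y = 40 to 56 mm.
- holder_mouth (a point): Where the holder's covered channel begins (y = 35 mm), on the rod's axis, 60 mm high; axes of the holder. The channel runs 80 mm from here to -y, 16 mm wide, 56 to 69 mm high inside, open at both ends. The blade lies in it: draw the rod along +y (90 to 110 mm) until its tip has passed this point, then lift.
- guide_tube: Straight steel guide tube fixed to the pump. Origin: centre of its mouth, 140 mm above the worktop; z points out of the mouth along the tube's axis, rising 25 degrees from level; x is level. Bore 12 mm, flared to 20 mm over the last 8 mm; rim 32 mm across. Over 115 mm deep, so the collar meets the rim first; it is home when its tip-side face is at this point.
- pump: Grey bench pump, fixed; origin under its middle on the worktop, z up, y towards the side where the tube's mouth is (mouth at x = 0, y = 85, z = 140 mm). Body 96 mm wide, from y = -85 to 40 mm, 75 mm high; behind y = -25 mm it is 120 mm high, with an inlet stub to 133 mm.
- tile_top (a point): Centre of the upper face of the white square reading tile, 80 x 80 x 6 mm, fixed flat on the worktop; z up. A wall shelf overhangs the worktop far left of it (about 0.44 m up): bring the rod in with the grip on the left and towards the robot, not farther away.
- dish_mid (a point): Middle of a loose petri dish, 66 mm across, 16 mm high: leave alone.
- dropper_mid (a point): Middle of a loose amber dropper bottle, 27 mm across, 78 mm high: leave alone.
- timer_mid (a point): Middle of a loose digital bench timer, 63 x 99 x 20 mm: leave alone.

How it is judged:
On the way, in this order (a step that is already met when the one before it is completed fails the run):
1. the rod's tip has been drawn out from under the holder's cover (y of rod_tip in the frame of holder above 0.035 m), for 0.1 s.
2. the rod is in the guide tube with its collar against the mouth (within 3 mm) (z of rod_collar in the frame of guide_tube below 0.003 m and distance between rod_collar and guide_tube below 0.006 m and angle between the y axis of rod and the z axis of guide_tube, either way round below 0.1 rad and z of rod_tip in the frame of guide_tube below -0.09 m), for 0.2 s.
3. the rod is pulled right out of the tube (z of rod_tip in the frame of guide_tube above 0.008 m), for 0.1 s.
At the end, for the whole second after the job is handed in: The rod is held still in the fingers, level within 8 degrees, its tip 50 to 160 mm above the tile and within 35 mm of the tile's middle seen from above, touching neither pump nor holder (angle between rod's own y axis and vertical between 1.43 and 1.71 rad and horizontal distance between rod_tip and tile_top below 0.035 m and z of rod_tip in the frame of tile_top between 0.05 and 0.16 m and contact force between rod and the fingers above 1 N and contact force between rod and pump below 0.05 N and contact force between rod and holder below 0.05 N and linear speed of rod below 0.02 m/s and angular speed of rod below 0.15 rad/s); the arm keeps its last pose, push and grip.
It fails at once if the petri dish is pushed or knocked away (distance of dish_mid from where it was at the start of the episode above 0.03 m).
It fails at once if the dropper bottle is pushed or knocked away (distance of dropper_mid from where it was at the start of the episode above 0.03 m).
It fails at once if the bench timer is pushed or knocked away (distance of timer_mid from where it was at the start of the episode above 0.03 m).
It also fails if it takes over 48 s, if anything falls off the work surface, if the arm or the gripper's body presses on something with over 40 N, if the wrist force passes 120 N, or if a joint passes its speed limit or range.

### The arm

A 7-joint arm with a two-finger parallel gripper is mounted at the origin on a cart in front of the work surface, level with it; the furniture and walls round the work are solid. World frame = base frame: x ahead of the robot, y to its left, z up, the work surface at z = 0. Lengths are in m, angles in rad, forces in N, time in s.
With the tool pointing down it reaches from about 0.425 to 0.925 m from the base axis. Payload 6.8 kg.
Tool frame: the origin (TCP) lies on the mounting face of the last link; the fingertips stand 173 mm ahead of it and the grasp point (between the pads) lies 155 mm ahead of it; z points along the fingers, y is the line along which they close (so a half turn about z gives the same grasp; the last joint's range is limited). The gripper opens to 85 mm and grips with 20 to 120 N. Pads are 22 mm wide; open, the fingers measure 114 mm over their backs; the gripper's body (76 mm by 85 mm) begins 54 mm behind the grasp point. The pads swing forward as they close: fully open they stand 13 mm farther back than shut.
Start: joints at [-1.31, 0.477, 0.022, 1.555, -0.011, 1.109, -0.083], TCP at [0.243, 0.63, 0.405] pointing down, gripper open.
Joint ranges: [-2.96, 2.96], [-0.34, 2.1], [-1.41, 1.46], [0.24, 2.44], [-1.37, 4.51], [0.17, 1.92], [-2.96, 2.96]. Speed limits (rad/s): [2.39, 2.39, 3.14, 3.14, 3.14, 3.14, 3.14].

### API

Orientations are given as a rotation vector (axis times angle).
In Python, from bench import r gives the robot as it stands.
- The arm moves only by the tool carry_out, never from a script. Its argument "moves" is a list of rows, each a list of 5 numbers: the shift along the tool's x, y, z in m, then the turn about the tool's z in rad, then the finger opening in m, from 0 to 0.0854. In form: [[dx, dy, dz, roll, claw], ...]. A call has exactly 8 rows; each row is the pose to reach, as a shift and turn from the pose commanded when the call began, along the tool's axes at that moment; what a row does not reach only later rows make up. A row lasts 1/10 s, in which the tool goes at most 50 mm and 8.59 degrees, less where a joint would pass 70% of its speed; a pose out of reach is approached as far as the arm can. A call with a gripper value outside its range is refused whole. The fingers move at their own pace and stop on an object; "force" is the grip in N (left out, the last holds). Time passes only in rows, so rows that repeat a pose let the fingers close, or fill a call up. It gives the time, the measured TCP pose, the force, the opening and the grip force at its end, in the units of the state.
- r.get_obs(): the state, without advancing time (a new reading comes with each control period).
- r.grab_frame(name): name is "scene" or "top" or "wrist"; returns the picture (400x640x3 uint8, red, green, blue); there is no depth.
- r.calibration(name): a dict with "fx", "fy", "cx", "cy" (pixels), "rvec" (rotation vector, rad) and "tvec" (3), from world to camera coordinates, as OpenCV has them. Camera axes: x right, y down, z forward; pixel columns grow to the right and rows downward; lengths in m; the calibration is good to about 2 mm. A picture is of the moment at which its call begins: read the wrist's pose just before it. calibration takes no time and is no camera call; for the wrist camera it gives the pose at the moment of the call.
- r.hand_in(): hands the job in; it is judged then, once.
The state is a dict: "clock": time; "joints": joint angles; "qvel": joint speeds; "tau": joint torques, N m; "tcp_pos": TCP position; "orientation": TCP orientation; "contact_force": force on the tool from outside, world axes, zero at the start; "moment": the same for the moment, N m; "grip_width": finger opening in m; "gripper_force": force on a finger pad.
Only numpy, scipy, OpenCV 4.12 (cv2) and the standard library are available. Lean on these libraries where they do the work, as an engineer would, in place of code of your own. Each camera call takes 0.05 s, during which the arm holds its last target. There are 200 camera calls.

## Working session

There is one attempt and no reset: what is moved stays moved. The work goes in short steps, Python scripts to look and compute and a tool call to move; the robot and the scene stay as the last step left them, time stands still between calls to the robot, and variables do not carry over. Pictures are saved under pics/ and viewed, at most 10 in all, crops included, and the job is handed in when it is done.

Besides the shell and the picture viewer there is one more tool, called after ">>>" by a JSON object that holds its "fn" and its "kwargs", one argument or row to a line. carry_out: Moves the arm, as the interface text tells. Its arguments: {"type":"object","properties":{"moves":{"type":"array","items":{"type":"array","items":{"type":"number"}}},"force":{"type":"number"}},"required":["moves"]}

```bash
ls; mkdir -p pics; python3 - <<'E'
from bench import r
import cv2
o=r.get_obs();print(o)
for n in("scene","top"):
    f=r.grab_frame(n);cv2.imwrite(f"pics/{n}0.png",cv2.cvtColor(f,cv2.COLOR_RGB2BGR));print(n,r.calibration(n))
E
```

```text
pics
{'clock': 0.0, 'joints': array([-1.3100974 ,  0.47777452,  0.02231746,  1.55645796, -0.01150205,
        1.10924872, -0.08307822]), 'qvel': array([-0.00025596, -0.00018229,  0.00041289, -0.00045582,  0.00111513,
       -0.00048936,  0.00123044]), 'tau': array([-4.58142003e-04, -5.96446145e+01,  1.60819240e+00, -2.81199700e+01,
        1.25498255e-02,  9.34605167e-03,  9.61676221e-06]), 'tcp_pos': array([0.24321582, 0.62936537, 0.40373939]), 'orientation': array([-5.75896449e-01, -3.08814568e+00,  2.74661245e-03]), 'contact_force': array([0.74519466, 0.58977624, 0.11027421]), 'moment': array([ 0.05535176, -0.02193778, -0.04790488]), 'gripper_force': 0.0, 'grip_width': 0.08544211479401445}
scene {'fx': 396.8678935616066, 'fy': 396.8678935616066, 'cx': 322.60120337814715, 'cy': 199.1550240412776, 'rvec': array([ 1.27243541, -2.14025158,  1.03387088]), 'tvec': array([0.35546688, 0.36510384, 0.568603  ])}
top {'fx': 384.2138277014362, 'fy': 384.2138277014362, 'cx': 317.32235466890023, 'cy': 196.39024281191774, 'rvec': array([ 2.10594212, -2.17006032,  0.15859304]), 'tvec': array([0.09282965, 0.56990272, 0.85650264])}
```

View pics/scene0.png

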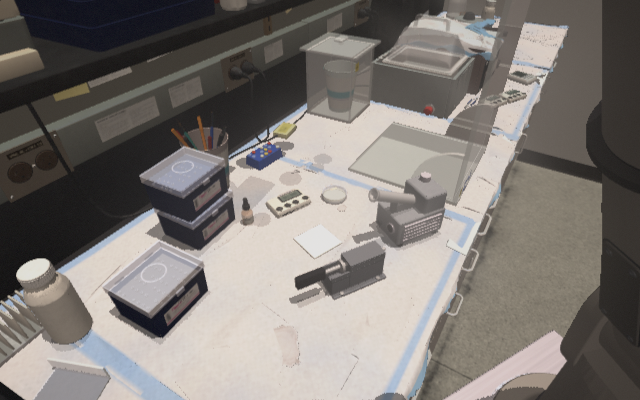

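View pics/top0.png

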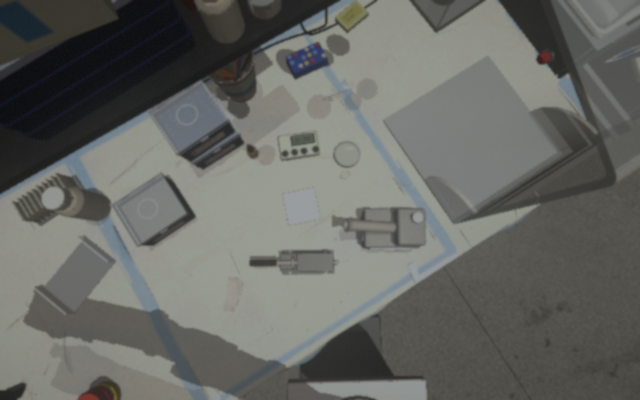

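The scene picture shows the holder with the rod's black grip at (310,279), the pump with its tube mouth near (372,195), and the tile at (318,240). In the top picture the grip is at (262,261), the holder spans (280–335,261), the mouth is near (337,222) and the tile is at (301,206). Next I'll enlarge the crops.

```bash
cat > h.py <<'E'
import numpy as np, cv2
from scipy.spatial.transform import Rotation as R
def back(c,px,z):
    Rm=cv2.Rodrigues(c['rvec'])[0];C=-Rm.T@c['tvec']
    d=Rm.T@np.array([(px[0]-c['cx'])/c['fx'],(px[1]-c['cy'])/c['fy'],1.])
    return C+d*(z-C[2])/d[2]
def proj(c,P):
    K=np.array([[c['fx'],0,c['cx']],[0,c['fy'],c['cy']],[0,0,1.]])
    return cv2.projectPoints(np.atleast_2d(P).astype(float),c['rvec'],c['tvec'],K,None)[0][:,0]
def tri(cs,pxs):
    A=[];b=[]
    for c,p in zip(cs,pxs):
        Rm=cv2.Rodrigues(c['rvec'])[0];C=-Rm.T@c['tvec']
        d=Rm.T@np.array([(p[0]-c['cx'])/c['fx'],(p[1]-c['cy'])/c['fy'],1.]);d/=np.linalg.norm(d)
        M=np.eye(3)-np.outer(d,d);A.append(M);b.append(M@C)
    return np.linalg.lstsq(np.vstack(A),np.hstack(b),rcond=None)[0]
E
python3 - <<'E'
from bench import r
from h import *
a=cv2.imread('pics/top0.png')[180:290,240:440]; b=cv2.imread('pics/scene0.png')[165:305,280:460]
cv2.imwrite('pics/topc.png',cv2.resize(a,None,fx=4,fy=4,interpolation=cv2.INTER_CUBIC))
cv2.imwrite('pics/scenec.png',cv2.resize(b,None,fx=4,fy=4,interpolation=cv2.INTER_CUBIC))
c=r.calibration('top')
for n,p,z in[('grip',(262,261),.073),('mouth',(337,222),.14),('tile',(301,206),.006),('holdR',(334,262),.073),('pumpR',(425,228),.12)]:print(n,back(c,p,z).round(3))
E
```

```text
grip [0.427 0.202 0.073]
mouth [0.503 0.036 0.14 ]
tile [0.556 0.116 0.006]
holdR [0.42  0.043 0.073]
pumpR [ 0.486 -0.15   0.12 ]
```

View pics/topc.png

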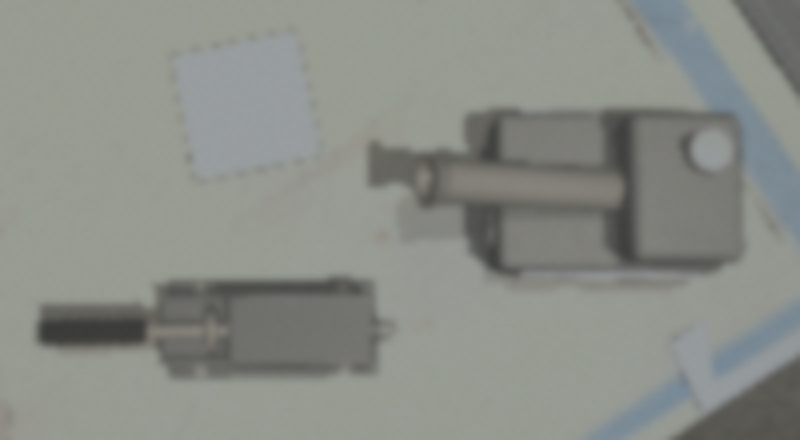

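View pics/scenec.png

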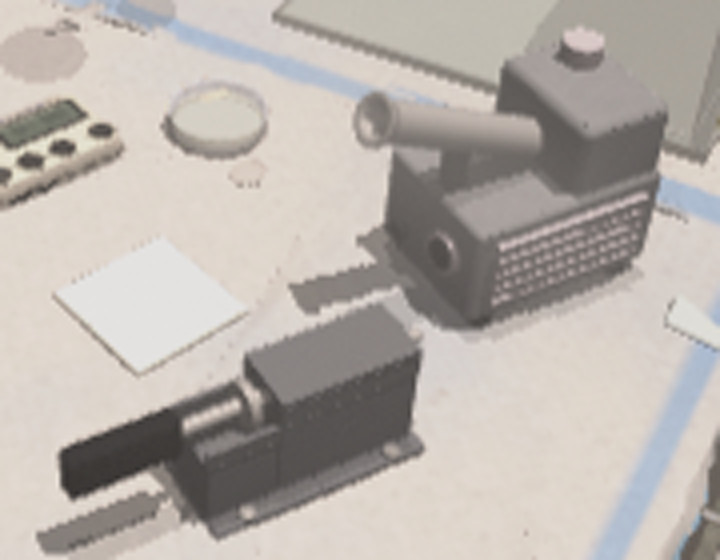

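The crops show, in crop pixels, top view: grip centre (92,331), rod tip stub (388,328), cover x 230–376, tube mouth (425,183), tile centre (246,105). Scene view: mouth (372,120), tile centre (150,306).

```bash
python3 - <<'E'
from bench import r
from h import *
t=r.calibration('top');s=r.calibration('scene')
T=lambda x,y:(240+(x+.5)/4-.5,180+(y+.5)/4-.5)
S=lambda x,y:(280+(x+.5)/4-.5,165+(y+.5)/4-.5)
m=tri([t,s],[T(425,183),S(372,120)]);print('mouth tri',m, 'plane',back(t,T(425,183),.14),back(s,S(372,120),.14))
print('gripA,B',back(t,T(38,331),.073),back(t,T(147,331),.073),'tip',back(t,T(394,328),.06))
print('cover',[back(t,T(*p),.073).round(4) for p in((230,294),(230,363),(374,285),(374,370))])
print('tile',back(t,T(246,105),.006),back(s,S(150,306),.006))
print('stub',back(t,T(710,148),.133),back(s,S(582,40),.133))
print('pump top',[back(t,T(*p),.12).round(4) for p in((634,115),(634,262),(742,116),(742,262))])
print('grip scene end top',back(s,S(180,408),.073),back(s,S(62,458),.073))
o=r.get_obs();Rt=R.from_rotvec(o['orientation']).as_matrix();print(Rt.round(3))
E
```

```text
mouth tri [0.49526905 0.01807233 0.13878573] plane [0.49512474 0.01808861 0.14      ] [0.49406747 0.01910865 0.14      ]
gripA,B [0.42483591 0.23083899 0.073     ] [0.42307345 0.17047916 0.073     ] tip [0.42052173 0.03332908 0.06      ]
cover [array([0.442 , 0.1241, 0.073 ]), array([0.4044, 0.1249, 0.073 ]), array([0.4446, 0.0441, 0.073 ]), array([0.3983, 0.0458, 0.073 ])]
tile [0.55623309 0.11600612 0.006     ] [0.54960968 0.11936689 0.006     ]
stub [ 0.50947665 -0.13187178  0.133     ] [ 0.505893   -0.13006564  0.133     ]
pump top [array([ 0.5295, -0.096 ,  0.12  ]), array([ 0.4519, -0.0912,  0.12  ]), array([ 0.5273, -0.1534,  0.12  ]), array([ 0.4502, -0.1478,  0.12  ])]
grip scene end top [0.42228682 0.17048886 0.073     ] [0.42151218 0.23243971 0.073     ]
[[-0.933  0.361 -0.   ]
 [ 0.361  0.933 -0.002]
 [-0.    -0.002 -1.   ]]
```

>>> {"fn": "carry_out", "kwargs": {
  "moves": [
    [-0.03,-0.032,0.005,0.14,0.0854],
    [-0.06,-0.064,0.01,0.28,0.0854],
    [-0.095,-0.099,0.02,0.42,0.0854],
    [-0.13,-0.135,0.03,0.56,0.0854],
    [-0.165,-0.17,0.035,0.7,0.0854],
    [-0.2,-0.205,0.04,0.84,0.0854],
    [-0.235,-0.24,0.045,0.98,0.0854],
    [-0.265,-0.275,0.05,1.12,0.0854]
  ],
  "force": 30
}}

```text
clock: 0.9
tcp_pos: [0.392, 0.2753, 0.3545]
orientation: [2.136, 2.304, 0.0]
contact_force: [0.6, 0.6, 0.5]
grip_width: 0.0854
gripper_force: 0.0
```

```bash
cat >> h.py <<'E'
def to(r,p,ydir):
    "tool shift and roll from present pose to TCP p with tool y along horizontal ydir"
    o=r.get_obs();M=R.from_rotvec(o['orientation']).as_matrix()
    y=M.T@np.array([ydir[0],ydir[1],0.]);a=np.arctan2(-y[0],y[1])
    print('t',o['clock'],'tcp',o['tcp_pos'].round(4),'shift',(M.T@(np.array(p)-o['tcp_pos'])).round(4),'roll',round(a,4),'F',o['contact_force'].round(1),'w',round(o['grip_width'],4),'gf',round(o['gripper_force'],1),'j',o['joints'].round(2))
E
python3 -c "
from bench import r
from h import *
to(r,(.4238,.2006,.33),(1,-.02))"
```

```text
t 0.9 tcp [0.392  0.2753 0.3545] shift [-0.0769  0.0261  0.0245] roll 0.0956 F [0.6 0.6 0.5] w 0.0854 gf 0.0 j [-1.05  0.22  0.35  2.08 -0.1   0.85 -0.56]
```

>>> {"fn": "carry_out", "kwargs": {
  "moves": [
    [-0.02,0.007,0.006,0.03,0.0854],
    [-0.04,0.014,0.012,0.06,0.0854],
    [-0.06,0.02,0.018,0.0956,0.0854],
    [-0.077,0.026,0.0245,0.0956,0.0854],
    [-0.077,0.026,0.0245,0.0956,0.0854],
    [-0.077,0.026,0.0245,0.0956,0.0854],
    [-0.077,0.026,0.0245,0.0956,0.0854],
    [-0.077,0.026,0.0245,0.0956,0.0854]
  ]
}}

```text
clock: 1.7
tcp_pos: [0.4233, 0.2041, 0.3304]
orientation: [-2.234, -2.208, -0.001]
contact_force: [-0.3, -0.6, -0.1]
grip_width: 0.0851
gripper_force: 0.0
```

```bash
python3 -c "
from bench import r
from h import *
to(r,(.4238,.2006,.215),(1,-.02))
c=r.calibration('wrist');f=r.grab_frame('wrist');cv2.imwrite('pics/w1.png',cv2.cvtColor(f,cv2.COLOR_RGB2BGR))
np.save('w1.npy',c,allow_pickle=True)
print(proj(c,[(.4238,.2006,.073),(.4205,.0333,.06),(.495,.0185,.14),(.4238,.1706,.073),(.4238,.2306,.073)]))"
```

```text
t 1.7 tcp [0.4233 0.2041 0.3304] shift [-0.0036  0.0005  0.1154] roll 0.0084 F [-0.3 -0.6 -0.1] w 0.0851 gf 0.0 j [-0.93  0.24  0.4   2.13 -0.13  0.79 -0.46]
[[322.91850675 214.75452619]
 [320.96510604 384.72964691]
 [429.22952343 495.24955847]
 [323.28187004 252.12384264]
 [322.5303937  174.83987522]]
```

View pics/w1.png

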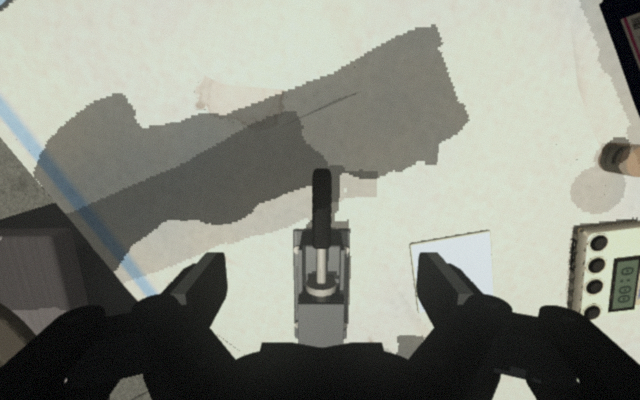

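>>> {"fn": "carry_out", "kwargs": {
  "moves": [
    [-0.001,0,0.03,0.008,0.0854],
    [-0.002,0,0.06,0.008,0.07],
    [-0.002,0,0.09,0.008,0.06],
    [-0.002,0,0.115,0.008,0.05],
    [-0.002,0,0.1155,0.008,0.03],
    [-0.002,0,0.1155,0.008,0.0],
    [-0.002,0,0.1155,0.008,0.0],
    [-0.002,0,0.1155,0.008,0.0]
  ],
  "force": 40
}}

```text
clock: 2.55
tcp_pos: [0.424, 0.2014, 0.2159]
orientation: [2.245, 2.197, 0.004]
contact_force: [0.4, 0.7, -1.0]
grip_width: 0.0134
gripper_force: 42.3
```

```bash
python3 -c "
from bench import r
from h import *
to(r,(.4238,.202,.215),(1,-.02))"
```

```text
t 2.55 tcp [0.424  0.2014 0.2159] shift [ 0.0006 -0.0002  0.0009] roll -0.0014 F [ 0.4  0.7 -1. ] w 0.0134 gf 42.3 j [-0.83  0.45  0.31  2.2  -0.28  0.52 -0.33]
```

>>> {"fn": "carry_out", "kwargs": {
  "moves": [
    [0.01,0,0,0,0.0],
    [0.025,0,0,0,0.0],
    [0.04,0,0,0,0.0],
    [0.055,0,0,0,0.0],
    [0.07,0,0,0,0.0],
    [0.08,0,0,0,0.0],
    [0.08,0,0,0,0.0],
    [0.08,0,0,0,0.0]
  ],
  "force": 40
}}

```text
clock: 3.35
tcp_pos: [0.4254, 0.2819, 0.2148]
orientation: [-2.244, -2.198, -0.002]
contact_force: [0.7, 1.2, 1.2]
grip_width: 0.0131
gripper_force: 42.6
```

```bash
python3 -c "
from bench import r
from h import *
to(r,(.4238,.202,.215),(1,-.02))
c=r.calibration('top');s=r.calibration('scene')
f=r.grab_frame('top');g=r.grab_frame('scene')
a=cv2.resize(f[230:290,220:350],None,fx=6,fy=6,interpolation=cv2.INTER_CUBIC)[:, :780];b=cv2.resize(g[220:310,270:400],None,fx=5,fy=5,interpolation=cv2.INTER_CUBIC)
print(a.shape,b.shape)
cv2.imwrite('pics/st1.png',cv2.cvtColor(b,cv2.COLOR_RGB2BGR))"
```

```text
t 3.35 tcp [0.4254 0.2819 0.2148] shift [-0.0799  0.0001 -0.0003] roll -0.0005 F [0.7 1.2 1.2] w 0.0131 gf 42.6 j [-0.96  0.5   0.32  2.11 -0.28  0.57 -0.46]
(360, 780, 3) (450, 650, 3)
```

View pics/st1.png

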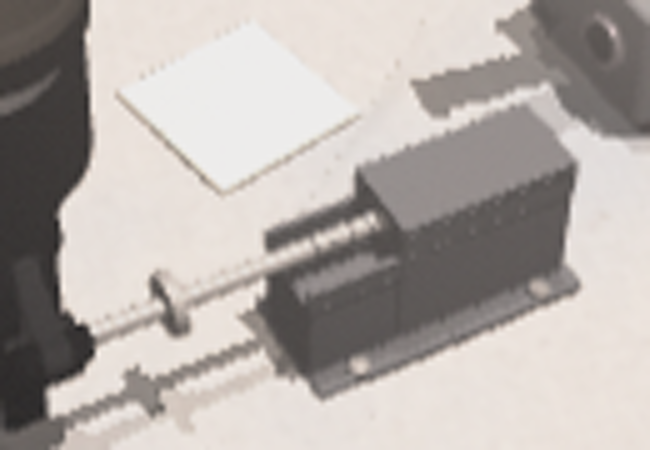

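The collar, with its tip-side face, is at crop (178,300). The cover's near edge runs from (358,170) to (403,232), and the blade is still under the cover.

```bash
python3 -c "
from bench import r
from h import *
s=r.calibration('scene')
S=lambda x,y:(270+(x+.5)/5-.5,220+(y+.5)/5-.5)
print(back(s,S(178,300),.06),back(s,S(358,170),.073),back(s,S(403,232),.073))"
```

```text
[0.42166197 0.21214926 0.06      ] [0.43634771 0.1257869  0.073     ] [0.40059734 0.12723438 0.073     ]
```

>>> {"fn": "carry_out", "kwargs": {
  "moves": [
    [0.004,0,0,0,0.0],
    [0.0035,0,-0.012,0,0.0],
    [0.002,0,-0.024,0,0.0],
    [0.0005,0,-0.035,0,0.0],
    [-0.0025,0,-0.047,0,0.0],
    [-0.006,0,-0.058,0,0.0],
    [-0.0105,0,-0.069,0,0.0],
    [-0.0125,0,-0.074,0,0.0]
  ],
  "force": 25
}}

```text
clock: 4.25
tcp_pos: [0.4252, 0.2679, 0.2901]
orientation: [-2.246, -2.196, -0.002]
contact_force: [-1.7, 0.4, -4.4]
grip_width: 0.0134
gripper_force: 42.3
```

```bash
python3 -c "
from bench import r
from h import *
to(r,(.4238,.202,.215),(1,-.02))
g=r.grab_frame('scene')
b=cv2.resize(g[190:300,260:390],None,fx=5,fy=5,interpolation=cv2.INTER_CUBIC)
cv2.imwrite('pics/st2.png',cv2.cvtColor(b,cv2.COLOR_RGB2BGR))"
```

```text
t 4.25 tcp [0.4252 0.2679 0.2901] shift [-0.066 -0.     0.075] roll -0.0023 F [-1.7  0.4 -4.4] w 0.0134 gf 42.3 j [-1.    0.36  0.39  2.09 -0.2   0.72 -0.51]
```

View pics/st2.png

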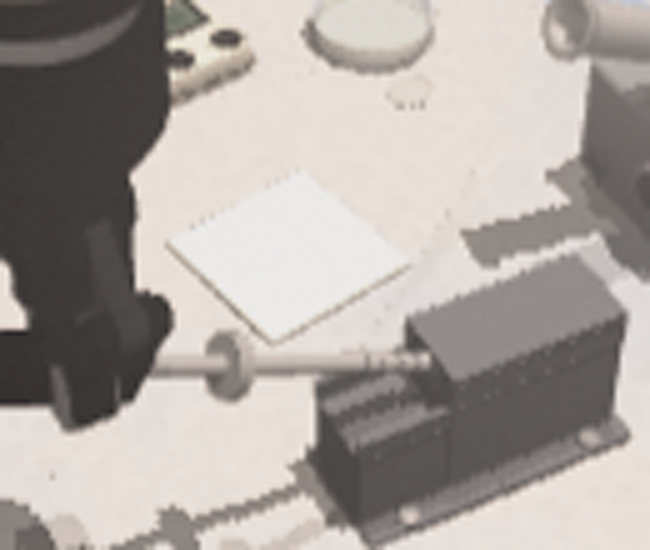

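The rod has pivoted in the fingers with its tip still under the cover. Its centreline runs from (160,366) past the collar face at (240,365) to (428,359).

```bash
cat >> h.py <<'E'
def vpl(c,px,P,h):
    "point on the vertical plane through P with horizontal direction h"
    Rm=cv2.Rodrigues(c['rvec'])[0];C=-Rm.T@c['tvec']
    d=Rm.T@np.array([(px[0]-c['cx'])/c['fx'],(px[1]-c['cy'])/c['fy'],1.])
    n=np.array([h[1],-h[0],0.]);return C+d*(n@(np.array(P)-C))/(n@d)
E
python3 -c "
from bench import r
from h import *
s=r.calibration('scene')
S=lambda x,y:(260+(x+.5)/5-.5,190+(y+.5)/5-.5)
for x,y in((160,366),(240,365),(350,362),(428,359)):print(vpl(s,S(x,y),(.4252,.268,.13),(.02,1)))"
```

```text
[0.42455863 0.23593154 0.11558443]
[0.42394003 0.20500145 0.10054838]
[0.42302784 0.15939208 0.07927488]
[0.42233439 0.12471949 0.06359933]
```

>>> {"fn": "carry_out", "kwargs": {
  "moves": [
    [0.014,0,-0.007,0,0.0],
    [0.03,0,-0.014,0,0.0],
    [0.035,0,-0.035,0,0.0],
    [0.03,0.005,-0.07,0.0,0.0],
    [0.01,0.03,-0.09,0.01,0.0],
    [-0.02,0.06,-0.095,0.015,0.0],
    [-0.05,0.078,-0.095,0.017,0.0],
    [-0.05,0.078,-0.095,0.017,0.0]
  ],
  "force": 40
}}

```text
clock: 5.1
tcp_pos: [0.5048, 0.2133, 0.3849]
orientation: [2.268, 2.168, 0.002]
contact_force: [-0.0, -0.1, -2.5]
grip_width: 0.0134
gripper_force: 42.7
```

```bash
python3 -c "
from bench import r
from h import *
to(r,(.5012,.186,.375),(1,-.037))
g=r.grab_frame('scene');t=r.grab_frame('top')
b=cv2.resize(g[130:250,280:440],None,fx=5,fy=5,interpolation=cv2.INTER_CUBIC)
cv2.imwrite('pics/st3.png',cv2.cvtColor(b,cv2.COLOR_RGB2BGR))
cv2.imwrite('pics/top3f.png',cv2.cvtColor(t,cv2.COLOR_RGB2BGR))"
```

```text
t 5.1 tcp [0.5048 0.2133 0.3849] shift [-0.0274 -0.0024  0.01  ] roll -0.008 F [-0.  -0.1 -2.5] w 0.0134 gf 42.7 j [-0.9   0.31  0.47  1.91 -0.17  0.96 -0.4 ]
```

View pics/st3.png

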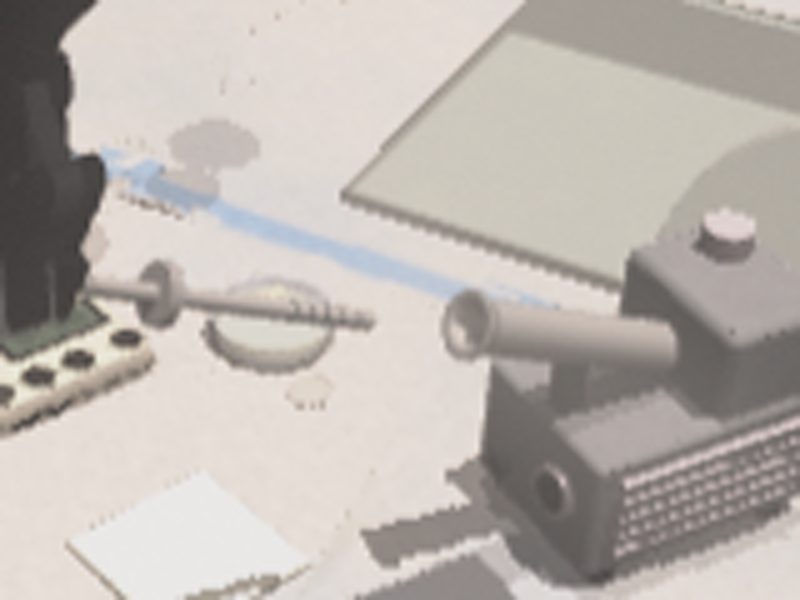

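The rod is clear of the holder: tip (373,322), collar face (174,293). The tube mouth is centred at about (466,325).

```bash
python3 -c "
from bench import r
from h import *
s=r.calibration('scene');o=r.get_obs();M=R.from_rotvec(o['orientation']).as_matrix();h=M[:2,0];print(h)
P=o['tcp_pos'];S=lambda x,y:(280+(x+.5)/5-.5,130+(y+.5)/5-.5)
a=[vpl(s,S(*p),P,h) for p in((105,285),(174,293),(373,322))];print(np.array(a).round(4))
for u,v in((0,1),(1,2),(0,2)):
  d=a[v]-a[u];print(np.degrees(np.arctan2(-d[2],np.hypot(*d[:2]))),np.linalg.norm(d))
print('tube', [vpl(s,S(*p),(.495,.0185,0),(.037,1)).round(4) for p in((466,325),(680,342))])
t=r.calibration('top');f=cv2.imread('pics/top3f.png')
for n,th in(('25',25),('23',23),('27',27)):
  th=np.radians(th);g=P-[0,0,.155];ax=np.array([h[0]*np.cos(th),h[1]*np.cos(th),np.sin(th)])
  print(n,[((proj(s,g-ax*k)[0]-[280,130])*5+2).round(0) for k in(.07,.17)])
p=proj(t,[P-[0,.1,.2]])[0].astype(int)
x0=max(p[0]-60,0);y0=p[1]-40;print(x0,y0)
cv2.imwrite('pics/top3.png',cv2.resize(f[y0:y0+80,x0:x0+140],None,fx=5,fy=5,interpolation=cv2.INTER_CUBIC))"
```

```text
[0.0390772  0.99923619]
[[0.5009 0.1774 0.2122]
 [0.4999 0.1501 0.1995]
 [0.4965 0.0631 0.1562]]
24.86087551549499 0.03011689990495362
26.43878923105735 0.09718728538832136
26.065514361151 0.1272954665136553
tube [array([0.495, 0.018, 0.139]), array([ 0.4906, -0.0992,  0.089 ])]
25 [array([164., 296.]), array([372., 320.])]
23 [array([166., 290.]), array([378., 308.])]
27 [array([161., 302.]), array([366., 333.])]
236 181
```

View pics/top3.png

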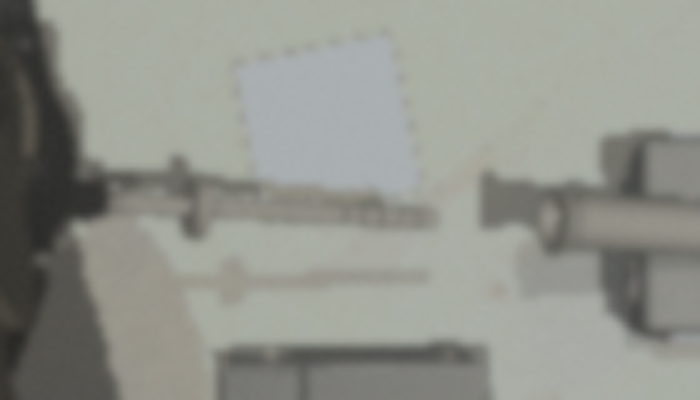

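In the top view the rod runs from (110,204) to its tip at (437,217), nearly in line with the mouth at (549,220).

```bash
python3 -c "
from bench import r
from h import *
s=r.calibration('scene');t=r.calibration('top')
S=lambda x,y:(280+(x+.5)/5-.5,130+(y+.5)/5-.5)
T=lambda x,y:(236+(x+.5)/5-.5,181+(y+.5)/5-.5)
tip=tri([s,t],[S(373,322),T(437,217)]);m=tri([s,t],[S(466,325),T(549,220)]);c=tri([s,t],[S(170,293),T(193,207)])
print(tip,m,c,m-tip,(tip-c)/np.linalg.norm(tip-c))
to(r,r.get_obs()['tcp_pos']+m-tip,(1,-.037))"
```

```text
[0.49721315 0.06428946 0.1563475 ] [0.49631086 0.01813409 0.13828456] [0.49891722 0.15596021 0.20294902] [-0.00090229 -0.04615537 -0.01806295] [-0.0165685  -0.89130492 -0.45310156]
t 5.2 tcp [0.5025 0.2176 0.384 ] shift [-0.0462  0.0009  0.0181] roll -0.0021 F [-0.   1.2 -1.4] w 0.0131 gf 42.7 j [-0.9   0.31  0.47  1.91 -0.17  0.96 -0.4 ]
```

>>> {"fn": "carry_out", "kwargs": {
  "moves": [
    [-0.016,0.0,0.006,-0.002,0.0],
    [-0.032,0.001,0.011,-0.002,0.0],
    [-0.046,0.001,0.017,-0.002,0.0],
    [-0.053,0.001,0.0205,-0.002,0.0],
    [-0.06,0.001,0.0235,-0.002,0.0],
    [-0.067,0.001,0.027,-0.002,0.0],
    [-0.0705,0.001,0.0285,-0.002,0.0],
    [-0.0705,0.001,0.0285,-0.002,0.0]
  ],
  "force": 40
}}

```text
clock: 6.0
tcp_pos: [0.5003, 0.1457, 0.3551]
orientation: [2.262, 2.18, -0.0]
contact_force: [1.5, -1.2, -1.2]
grip_width: 0.0135
gripper_force: 42.7
```

```bash
python3 -c "
from bench import r
from h import *
to(r,(.5012,.186,.375),(1,-.037))
print(r.get_obs()['moment'].round(2))
g=r.grab_frame('scene');t=r.grab_frame('top')
b=cv2.resize(g[150:225,300:440],None,fx=5,fy=5,interpolation=cv2.INTER_CUBIC)
a=cv2.resize(t[200:240,250:390],None,fx=5,fy=5,interpolation=cv2.INTER_CUBIC)
cv2.imwrite('pics/st4.png',cv2.cvtColor(np.vstack([b,a]),cv2.COLOR_RGB2BGR))"
```

```text
t 6.0 tcp [0.5003 0.1457 0.3551] shift [ 0.0403 -0.0006 -0.02  ] roll -0.0001 F [ 1.5 -1.2 -1.2] w 0.0135 gf 42.7 j [-0.8   0.3   0.49  2.   -0.18  0.88 -0.26]
[-0.3  -0.28  0.13]
```

>>> {"fn": "carry_out", "kwargs": {
  "moves": [
    [-0.009,0,0.004,0,0.0],
    [-0.018,0,0.0085,0,0.0],
    [-0.027,0,0.0125,0,0.0],
    [-0.036,0,0.017,0,0.0],
    [-0.045,0,0.021,0,0.0],
    [-0.05,0,0.0235,0,0.0],
    [-0.05,0,0.0235,0,0.0],
    [-0.05,0,0.0235,0,0.0]
  ],
  "force": 40
}}

```text
clock: 6.9
tcp_pos: [0.498, 0.0953, 0.3312]
orientation: [-2.263, -2.179, 0.003]
contact_force: [0.7, -2.3, -0.3]
grip_width: 0.0134
gripper_force: 42.7
```

>>> {"fn": "carry_out", "kwargs": {
  "moves": [
    [-0.003,0,0.0015,0,0.0],
    [-0.006,0,0.003,0,0.0],
    [-0.009,0,0.004,0,0.0],
    [-0.012,0,0.0055,0,0.0],
    [-0.0135,0,0.0063,0,0.0],
    [-0.015,0,0.007,0,0.0],
    [-0.016,0,0.0075,0,0.0],
    [-0.016,0,0.0075,0,0.0]
  ],
  "force": 40
}}

```text
clock: 7.7
tcp_pos: [0.4978, 0.08, 0.3241]
orientation: [2.262, 2.18, -0.0]
contact_force: [-0.0, -0.5, 2.9]
grip_width: 0.0134
gripper_force: 43.1
```

```bash
python3 -c "
from bench import r
from h import *
to(r,(.5012,.186,.375),(1,-.037))
print(r.get_obs()['moment'].round(2))
g=r.grab_frame('scene');t=r.grab_frame('top')
b=cv2.resize(g[150:225,300:440],None,fx=5,fy=5,interpolation=cv2.INTER_CUBIC)
a=cv2.resize(t[200:240,250:390],None,fx=5,fy=5,interpolation=cv2.INTER_CUBIC)
cv2.imwrite('pics/st5.png',cv2.cvtColor(np.vstack([b,a]),cv2.COLOR_RGB2BGR))"
```

```text
t 7.7 tcp [0.4978 0.08   0.3241] shift [ 0.106  -0.0005 -0.0509] roll 0.0001 F [-0.  -0.5  2.9] w 0.0134 gf 43.1 j [-0.69  0.32  0.49  2.06 -0.21  0.8  -0.11]
[-0.61 -0.07  0.03]
```

Next I'll push gently until the collar makes contact, which the force reading will show.

>>> {"fn": "carry_out", "kwargs": {
  "moves": [
    [-0.001,0,0.0005,0,0.0],
    [-0.002,0,0.001,0,0.0],
    [-0.003,0,0.0015,0,0.0],
    [-0.004,0,0.002,0,0.0],
    [-0.005,0,0.0023,0,0.0],
    [-0.005,0,0.0023,0,0.0],
    [-0.005,0,0.0023,0,0.0],
    [-0.005,0,0.0023,0,0.0]
  ],
  "force": 40
}}

```text
clock: 8.6
tcp_pos: [0.4979, 0.0785, 0.323]
orientation: [-2.257, -2.181, -0.006]
contact_force: [-3.8, 11.2, 13.0]
grip_width: 0.0132
gripper_force: 44.6
```

>>> {"fn": "carry_out", "kwargs": {
  "moves": [
    [-0.001,0,0.0005,0,0.0],
    [-0.002,0,0.001,0,0.0],
    [-0.003,0,0.0014,0,0.0],
    [-0.004,0,0.0018,0,0.0],
    [-0.004,0,0.0018,0,0.0],
    [-0.004,0,0.0018,0,0.0],
    [-0.004,0,0.0018,0,0.0],
    [-0.004,0,0.0018,0,0.0]
  ],
  "force": 60
}}

```text
clock: 9.4
tcp_pos: [0.4981, 0.0777, 0.3225]
orientation: [-2.252, -2.181, -0.013]
contact_force: [-6.9, 20.4, 25.0]
grip_width: 0.0131
gripper_force: 62.8
```

```bash
python3 -c "
from bench import r
from h import *
to(r,(.5012,.186,.375),(1,-.037))
g=r.grab_frame('scene');t=r.grab_frame('top')
b=cv2.resize(g[165:215,340:440],None,fx=6,fy=6,interpolation=cv2.INTER_CUBIC)
a=cv2.resize(t[205:245,310:410],None,fx=6,fy=6,interpolation=cv2.INTER_CUBIC)
cv2.imwrite('pics/st6.png',cv2.cvtColor(np.vstack([b,a]),cv2.COLOR_RGB2BGR))"
```

```text
t 9.4 tcp [0.4981 0.0777 0.3225] shift [ 0.1089 -0.0003 -0.0514] roll 0.0048 F [-6.9 20.4 25. ] w 0.0131 gf 62.8 j [-0.68  0.32  0.49  2.06 -0.22  0.8  -0.09]
```

View pics/st6.png

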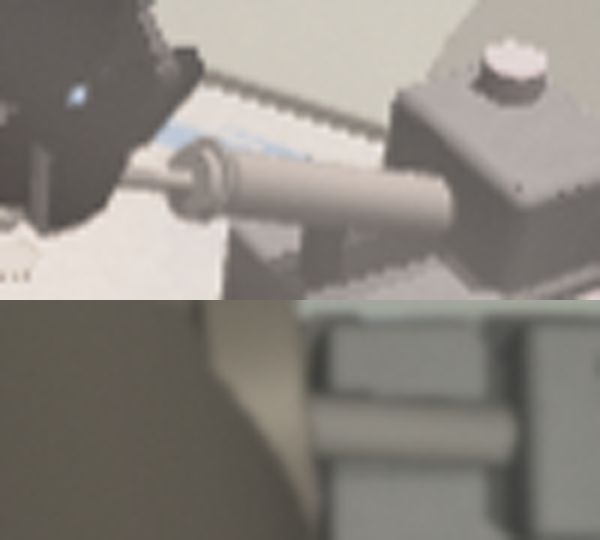

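The scene view shows the collar seated flush on the tube rim at (225,180), and it did not move with about 30 N behind it. I'll draw the rod out until about 10 mm of blade is left inside, then pivot it level on the lower lip of the flare.

>>> {"fn": "carry_out", "kwargs": {
  "moves": [
    [0.009,0,-0.004,0,0.0],
    [0.022,0,-0.01,0,0.0],
    [0.037,0,-0.017,0,0.0],
    [0.052,0,-0.024,0,0.0],
    [0.067,0,-0.031,0,0.0],
    [0.082,0,-0.038,0,0.0],
    [0.0906,0,-0.042,0,0.0],
    [0.0906,0,-0.042,0,0.0]
  ],
  "force": 30
}}

```text
clock: 10.3
tcp_pos: [0.5005, 0.163, 0.362]
orientation: [-2.26, -2.182, 0.0]
contact_force: [0.1, -1.0, -1.0]
grip_width: 0.0134
gripper_force: 59.1
```

```bash
python3 -c "
from bench import r
from h import *
to(r,(.5015,.176,.289),(1,-.037))"
```

```text
t 10.3 tcp [0.5005 0.163  0.362 ] shift [0.013  0.0005 0.073 ] roll 0.002 F [ 0.1 -1.  -1. ] w 0.0134 gf 59.1 j [-0.83  0.3   0.48  1.98 -0.18  0.9  -0.29]
```

>>> {"fn": "carry_out", "kwargs": {
  "moves": [
    [-0.003,0,0.002,0,0.0],
    [0.002,0,0.015,0,0.0],
    [0.006,0,0.029,0,0.0],
    [0.009,0,0.044,0,0.0],
    [0.011,0,0.058,0,0.0],
    [0.012,0,0.067,0,0.0],
    [0.012,0,0.073,0,0.0],
    [0.012,0,0.073,0,0.0]
  ],
  "force": 30
}}

```text
clock: 11.1
tcp_pos: [0.5011, 0.1739, 0.2883]
orientation: [-2.261, -2.18, 0.002]
contact_force: [1.3, 2.4, 2.2]
grip_width: 0.0132
gripper_force: 58.0
```

```bash
python3 -c "
from bench import r
from h import *
to(r,(.5015,.176,.289),(1,-.037))
g=r.grab_frame('scene');cv2.imwrite('pics/lv_before.png',cv2.cvtColor(g,cv2.COLOR_RGB2BGR))
"
```

```text
t 11.1 tcp [0.5011 0.1739 0.2883] shift [ 0.0021  0.0003 -0.0007] roll 0.0005 F [1.3 2.4 2.2] w 0.0132 gf 58.0 j [-0.8   0.42  0.44  2.03 -0.25  0.75 -0.25]
```

>>> {"fn": "carry_out", "kwargs": {
  "moves": [
    [0.015,0,0.0,0,0.0],
    [0.03,0,0,0,0.0],
    [0.045,0,-0.005,0,0.0],
    [0.055,0,-0.02,0,0.0],
    [0.055,0,-0.02,0,0.0],
    [0.055,0,-0.02,0,0.0],
    [0.055,0,-0.02,0,0.0],
    [0.055,0,-0.02,0,0.0]
  ],
  "force": 60
}}

```text
clock: 11.95
tcp_pos: [0.503, 0.2282, 0.3086]
orientation: [-2.263, -2.179, 0.002]
contact_force: [0.1, -0.2, -1.9]
grip_width: 0.0132
gripper_force: 58.5
```

```bash
python3 -c "
from bench import r
from h import *
to(r,(.5015,.176,.289),(1,-.037))
o=r.get_obs();s=r.calibration('scene');g=cv2.cvtColor(r.grab_frame('scene'),cv2.COLOR_RGB2BGR)
cv2.imwrite('pics/lv.png',g)
d=np.abs(g.astype(int)-cv2.imread('pics/scene0.png')).sum(2)
h=R.from_rotvec(o['orientation']).as_matrix()[:2,0];P=o['tcp_pos']
for th in(-10,0,10):
  t=np.radians(th);ax=np.array([*(h*np.cos(t)),np.sin(t)]);print(th,proj(s,[P-[0,0,.154]-ax*k for k in(.04,.09,.17)]).round(1).tolist())
pts=[]
for c in range(300,385,5):
  rows=np.where(d[150:260,c]>60)[0]+150;print(c,rows.min() if len(rows) else 0,rows.max() if len(rows) else 0,len(rows))
"
```

```text
t 11.95 tcp [0.503  0.2282 0.3086] shift [-0.0522  0.0004  0.0196] roll -0.0006 F [ 0.1 -0.2 -1.9] w 0.0132 gf 58.5 j [-0.89  0.42  0.44  1.96 -0.24  0.81 -0.35]
-10 [[295.8, 209.9], [319.5, 199.0], [355.8, 182.3]]
0 [[296.3, 212.7], [320.1, 205.2], [356.2, 193.9]]
10 [[296.1, 215.5], [319.5, 211.6], [354.3, 205.7]]
300 213 259 4
305 206 259 10
310 209 257 12
315 209 254 5
320 207 252 6
325 205 251 6
330 201 249 8
335 200 248 6
340 258 259 2
345 196 201 5
350 197 199 3
355 195 197 3
360 0 0 0
365 0 0 0
370 0 0 0
375 0 0 0
380 0 0 0
```

```bash
python3 -c "
from bench import r
from h import *
s=r.calibration('scene');o=r.get_obs();P=o['tcp_pos'];h=R.from_rotvec(o['orientation']).as_matrix()[:2,0]
g=cv2.imread('pics/lv.png').astype(int);d=np.abs(g-cv2.imread('pics/scene0.png')).sum(2)
pts=[]
for c in range(315,358):
  w=d[190:216,c].astype(float);w[w<45]=0
  if (w>0).sum()>=3: rr=np.where(w>0)[0]+190; pts.append((c,(rr.min()+rr.max())/2,rr.min(),rr.max()))
print(pts)
p=np.array(pts)[:,:2];k=np.polyfit(p[:,0],p[:,1],1);res=p[:,1]-np.polyval(k,p[:,0]);q=p[abs(res)<1.2];k=np.polyfit(q[:,0],q[:,1],1)
a,b=[vpl(s,(c,np.polyval(k,c)),P,h) for c in(320,356)];e=a-b;print(a,b,np.degrees(np.arctan2(e[2],np.hypot(*e[:2]))))
ang=np.radians(15);ax=np.array([-np.sin(ang),np.cos(ang),0]);tile=np.array([.554,.117,.106])
to(r,tile+.17*ax+[0,0,.154],(ax[1],-ax[0]))
"
```

```text
[(315, np.float64(209.5), np.int64(208), np.int64(211)), (316, np.float64(209.0), np.int64(208), np.int64(210)), (317, np.float64(209.0), np.int64(208), np.int64(210)), (318, np.float64(208.5), np.int64(207), np.int64(210)), (319, np.float64(208.0), np.int64(207), np.int64(209)), (320, np.float64(208.0), np.int64(207), np.int64(209)), (321, np.float64(206.5), np.int64(204), np.int64(209)), (322, np.float64(207.0), np.int64(206), np.int64(208)), (323, np.float64(207.0), np.int64(206), np.int64(208)), (325, np.float64(206.0), np.int64(205), np.int64(207)), (326, np.float64(204.5), np.int64(202), np.int64(207)), (327, np.float64(204.5), np.int64(202), np.int64(207)), (328, np.float64(204.0), np.int64(202), np.int64(206)), (329, np.float64(203.5), np.int64(201), np.int64(206)), (330, np.float64(203.0), np.int64(201), np.int64(205)), (331, np.float64(203.0), np.int64(201), np.int64(205)), (332, np.float64(203.0), np.int64(201), np.int64(205)), (333, np.float64(201.5), np.int64(200), np.int64(203)), (335, np.float64(201.0), np.int64(200), np.int64(202)), (336, np.float64(201.0), np.int64(1
[... 519 characters left out ...]
00)), (348, np.float64(198.0), np.int64(196), np.int64(200)), (349, np.float64(197.0), np.int64(195), np.int64(199)), (350, np.float64(198.0), np.int64(197), np.int64(199)), (351, np.float64(197.0), np.int64(195), np.int64(199)), (352, np.float64(196.0), np.int64(194), np.int64(198)), (353, np.float64(197.0), np.int64(196), np.int64(198)), (354, np.float64(197.0), np.int64(196), np.int64(198)), (355, np.float64(196.0), np.int64(195), np.int64(197))]
[0.49971188 0.13854621 0.14941924] [0.4966984  0.05843173 0.1513713 ] -1.394801063746125
t 12.0 tcp [0.5031 0.2282 0.3086] shift [0.0532 0.005  0.0486] roll -0.2994 F [ 0.7  0.2 -0.7] w 0.0132 gf 58.5 j [-0.89  0.42  0.44  1.96 -0.24  0.81 -0.35]
```

>>> {"fn": "carry_out", "kwargs": {
  "moves": [
    [0.006,0.001,0.0,-0.05,0.0],
    [0.013,0.001,0.005,-0.1,0.0],
    [0.02,0.002,0.012,-0.15,0.0],
    [0.027,0.003,0.02,-0.2,0.0],
    [0.034,0.004,0.028,-0.25,0.0],
    [0.041,0.005,0.034,-0.3,0.0],
    [0.046,0.005,0.039,-0.3,0.0],
    [0.046,0.005,0.039,-0.3,0.0]
  ],
  "force": 60
}}

```text
clock: 12.8
tcp_pos: [0.5096, 0.275, 0.2692]
orientation: [-1.911, -2.493, 0.002]
contact_force: [-0.9, -1.0, -2.1]
grip_width: 0.0128
gripper_force: 58.4
```

>>> {"fn": "carry_out", "kwargs": {
  "moves": [
    [0,0,0,0,0],
    [0,0,0,0,0],
    [0,0,0,0,0],
    [0,0,0,0,0],
    [0,0,0,0,0],
    [0,0,0,0,0],
    [0,0,0,0,0],
    [0,0,0,0,0]
  ]
}}

```text
clock: 13.6
tcp_pos: [0.5099, 0.2746, 0.2701]
orientation: [-1.911, -2.494, -0.0]
contact_force: [-1.0, -0.7, -0.5]
grip_width: 0.0129
gripper_force: 58.4
```

```bash
python3 -c "
from bench import r
from h import *
to(r,(.554,.117,.106),(.966,.259))
o=r.get_obs();P=o['tcp_pos'];h=R.from_rotvec(o['orientation']).as_matrix()[:2,0]
print('tip',P-[*(h*.17),.154],np.abs(o['qvel']).max())
s=r.calibration('scene');g=cv2.cvtColor(r.grab_frame('scene'),cv2.COLOR_RGB2BGR);cv2.imwrite('pics/fin.png',g)
d=np.abs(g.astype(int)-cv2.imread('pics/scene0.png')).sum(2)
for th in(-6,0,6):
  t=np.radians(th);ax=np.array([*(h*np.cos(t)),np.sin(t)]);print(th,proj(s,[P-[0,0,.154]-ax*k for k in(.04,.08,.12,.17)]).round(1).tolist())
for c in range(270,350,3):
  rr=np.where(d[150:260,c]>45)[0]+150;print(c,rr.tolist()[:14])
"
```

```text
t 13.6 tcp [0.5099 0.2746 0.2701] shift [-0.1637  0.0015  0.1641] roll 0.0014 F [-1.  -0.7 -0.5] w 0.0129 gf 58.4 j [-0.86  0.5   0.33  1.92 -0.23  0.76 -0.13]
tip [0.55416647 0.1104868  0.11611251] 0.0015386894216496403
-6 [[270.2, 228.4], [286.1, 217.4], [301.2, 206.8], [319.2, 194.4]]
0 [[270.4, 229.9], [286.5, 220.4], [301.6, 211.5], [319.5, 200.9]]
6 [[270.5, 231.6], [286.5, 223.7], [301.6, 216.3], [319.2, 207.6]]
270 [221, 222, 223, 224, 225, 226, 227, 228, 229, 230, 231, 232, 233, 234]
273 [222, 223, 224, 225, 226, 227, 228, 229, 230, 231, 232, 233, 234]
276 [221, 222, 223, 224, 225, 226, 227, 228, 229, 230, 231, 259]
279 [219, 220, 221, 222, 223, 224, 227, 228, 229, 257, 258, 259]
282 [223, 224, 225, 226, 227, 228, 229, 230, 231, 255, 256, 257, 258]
285 [223, 224, 225, 226, 227, 228, 229, 230, 231, 254, 255]
288 [221, 222, 223, 251, 252, 253, 254]
291 [219, 220, 221, 222, 249, 250, 251, 252]
294 [215, 218, 219, 220, 248, 249, 250]
297 [216, 217, 218, 245, 246, 247, 248, 259]
300 [214, 215, 216, 242, 243, 244, 245, 257, 258, 259]
303 [210, 212, 213, 214, 241, 242, 243, 256, 257]
306 [210, 211, 212, 239, 240, 241, 253, 254, 255]
309 [206, 208, 209, 210, 211, 239]
312 [204, 207, 208, 209]
315 [203, 205, 206, 207]
318 [203, 204, 205]
321 []
324 []
327 []
330 []
333 []
336 []
339 []
342 []
345 []
348 []
```

```bash
python3 -c "
from bench import r
print(r.hand_in())"
```

```text
the job is handed in; nothing more can be done
None
```

The pump was gauged with the collar seated on the tube mouth, the rod was pulled right out, and the job was handed in at about 14 s with the rod held level, its tip about 11 cm above the tile and about 7 mm from its middle; the hand-in returned no verdict.

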